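# Close the cork-dust trap: strainer disk, then screw ring

### The job

Refit the mouth of the cork-dust trap: lay the strainer disk, knob up, flat into the mouth and let go of it, then set the screw ring over it with its handle in line with the yellow marks and screw it clockwise (seen from above) until it is fully home, with the handle in line with the green marks. Let go of the ring and leave the other things on the bench where they are.

Things in the scene. Friction and masses are not known exactly. Their poses are not given: they have to be found in the camera images.
- trap: Cork-dust trap, fixed to the bench: grey pot 120 mm across (foot 136), shoulder at height 50 mm, with an aluminium neck on top, rim at height 78 mm. Origin: centre of its underside, z up; x points along the green 'home' marks (on both sides), where a short outlet stands out to 86 mm from the axis at height 26 mm. A half turn of the ring on it makes no difference.
- mouth (a point): Centre of the trap's mouth at rim height, 78 mm above the trap's underside; axes as the trap's. The mouth is a round recess 67 mm across and 7 mm deep (floor 71 mm above the trap's underside). Outside, the neck is 80 mm across and carries a coarse two-start thread, 90 mm across, beginning 2 mm below the rim.
- slot (a point): Middle of one of the thread's two entry slots (the other is opposite), by a yellow mark, 43 mm from the axis, at rim height; 60 degrees anticlockwise (from above) of the green mark. A pin may stand up to 16 degrees to either side of it. The stop for a pin is 64 degrees clockwise from here, 4 past green.
- disk_center (a point): Strainer disk, loose, lying flat: steel plate with dark holes, 64 mm across, 8 mm thick, lower edge bevelled, with a red upright round knob in the middle, 16 mm across, 16 mm tall. Point: on its axis, half-way up its 24 mm (12 mm above its underside); z up out of the knob. About 90 g. Seated, it lies on the recess floor: this point 83 mm above the trap's underside, plate 1 mm proud.
- ring_center (a point): Screw ring, loose, standing on its skirt: brass, 102 mm across, 60 mm tall, with a straight black bridge handle on top. Point: on its axis, half-way up (30 mm above the skirt's lower edge); z up, x along the handle. Skirt 20 mm deep, 94 mm inside; above it a flat top 4 mm thick with a 52 mm hole. About 180 g. Set in the slots, this point is 93 mm above the trap's underside; fully home on the disk, 89 mm.
- handle (a point): Middle of the ring's handle bar, 53 mm above the skirt's lower edge; x along the bar. Bar 94 mm long, 16 mm wide, 14 mm high, with 22 mm free between it and the ring's flat top; its two feet stand 37 to 47 mm from the axis.
- pin (a point): One of the ring's two inward steel pins (6 mm thick), right under the handle's ends and 7 mm above the skirt's lower edge. With the handle over the yellow marks they drop into the slots; turned any other way the ring stays 9 mm too high. Turned clockwise, it must sink with the thread: level for 12 degrees, 4 mm down by about 45, then level; 3 mm of play up and down, little torque.
- ferrule0_c (a point): Bystander: brass ferrule with a cork band, 40 mm across, 66 mm tall, upright; point half-way up
- ferrule1_c (a point): Bystander: a second such ferrule; point half-way up
- ferrule2_c (a point): Bystander: a third such ferrule; point half-way up
- padcup_c (a point): Bystander: chrome pad cup, low dome, 64 mm across, 20 mm tall; point half-way up
- cap_c (a point): Bystander: black hard rubber mouthpiece cap, 42 mm across, 78 mm tall, upright; point half-way up
- rod_c (a point): Bystander: burnishing rod lying on the bench, dark steel with a wooden handle, 200 mm long; point near its middle

How it is judged:
On the way, in this order (a step that is already met when the one before it is completed fails the run):
1. the disk lies seated in the mouth, knob up, and the hand is off it (horizontal distance between disk_center and trap below 0.004 m and z of disk_center in the frame of trap below 0.0845 m and angle between disk_center's own z axis and vertical below 0.06 rad and contact force between the fingers and disk below 0.1 N), for 0.2 s.
2. the ring is over the neck, its pins in the slots or on the thread, above the seated disk (horizontal distance between disk_center and trap below 0.004 m and z of disk_center in the frame of trap below 0.0845 m and angle between disk_center's own z axis and vertical below 0.06 rad and horizontal distance between ring_center and trap below 0.006 m and z of ring_center in the frame of trap below 0.0945 m and angle between ring_center's own z axis and vertical below 0.12 rad), for 0.2 s.
At the end, for the whole second after the job is handed in: The disk lies in the mouth (centred within 4 mm, no more than 1.5 mm above its seat, level within 0.06 rad) and the ring over it is screwed home (centred within 5 mm, no more than 1.5 mm above its home height, level within 0.06 rad, handle within 0.25 rad of the green marks); both at rest (horizontal distance between disk_center and trap below 0.004 m and z of disk_center in the frame of trap below 0.0845 m and angle between each of disk_center, ring_center's own z axis and vertical below 0.06 rad and horizontal distance between ring_center and trap below 0.005 m and z of ring_center in the frame of trap below 0.0905 m and angle between the x axis of ring_center and the x axis of trap, either way round below 0.25 rad and linear speed of each of ring, disk below 0.01 m/s); the robot touches nothing.
It fails at once if another thing on the bench is moved by more than 30 mm (distance of any of ferrule0_c, ferrule1_c, ferrule2_c, padcup_c, cap_c, rod_c from where it was at the start of the episode above 0.03 m).
It also fails if it takes over 61 s, if anything falls off the work surface, if the arm or the gripper's body presses on something with over 40 N, if the wrist force passes 120 N, or if a joint passes its speed limit or range.

### The arm

A 6-joint arm with a two-finger parallel gripper is mounted at the origin on the work surface. World frame = base frame: x ahead of the robot, y to its left, z up, the work surface at z = 0. Lengths are in m, angles in rad, forces in N, time in s.
With the tool pointing down it reaches from about 0.375 to 0.975 m from the base axis. Payload 3.8 kg.
Tool frame: the origin (TCP) lies at the very end of the fingers, on their centre line; the grasp point (between the pads) lies 19 mm behind it; z points along the fingers, y is the direction in which the jaws open and shut (so a half turn about z gives the same grasp; the last joint's range is limited). The gripper opens to 85 mm and grips with 20 to 120 N. Pads are 22 mm wide; open, the fingers measure 114 mm over their backs; the gripper's body (76 mm by 85 mm) begins 54 mm behind the grasp point. The pads swing forward as they close: fully open they stand 13 mm farther back than shut.
Start: joints at [-1.185, 0.264, 1.604, -0, 1.274, -0.037], TCP at [0.277, -0.616, 0.231] pointing down, gripper open.
Joint ranges: [-2.63, 2.63], [-0.94, 2.18], [0.31, 2.57], [-1.31, 4.45], [0, 2.66], [-2.55, 2.55]. Speed limits (rad/s): [2.57, 2.57, 3.14, 3.14, 3.14, 3.14].

### API

Orientations are given as a rotation vector (axis times angle).
In Python, from workcell import bot, read_camera, finish_job gives the robot as it stands. The module is installed in compiled form; this text tells all that it offers.
- The arm moves only by the tool servo_tool, never from a script. Its argument "targets" is text: rows parted by semicolons, each of 7 numbers parted by spaces: the turn, a rotation vector about the tool's x, y, z in rad, then the shift along the tool's x, y, z in mm, then the finger opening in mm, from 0 to 85.4. In form: wx wy wz x y z gripper; .... A call has 1 to 8 rows; each row shifts and turns the pose as measured when the row begins, along the tool's axes as they then stand; what a row does not reach is not made up. A row lasts 1/12 s, in which the tool goes at most 41.7 mm and 7.16 degrees, less where a joint would pass 70% of its speed; a pose out of reach is approached as far as the arm can. A call is refused whole if a number of a shift passes 41.7 or a number of a turn 0.125, either way. A call with a gripper value outside its range is refused whole. The fingers move at their own pace and stop on an object; "newtons" is the grip in N (left out, the last holds). Time passes only in rows, so rows that do not move let the fingers close. It gives the time, the measured TCP pose, the force and the opening at its end, in the units of the state.
- bot.read_state(): the state, without advancing time (a new reading comes with each control period).
- read_camera(name): name is "scene" or "top"; returns a dict with "image" (400x640x3 uint8, red, green, blue), "mtx" (3x3 intrinsics, pixels), "eye" and "orientation" of the camera in the world. Camera axes: x right, y up, looking along -z (the intrinsics and any distortion apply to the point x, -y, -z); pixel columns grow to the right and rows downward; lengths in m; the calibration is good to about 2 mm. A picture is of the moment at which its call begins. There is no depth.
- finish_job(): hands the job in, once; it reports no verdict.
The state is a dict: "time": time; "q": joint angles; "joint_vel": joint speeds; "joint_torque": joint torques, N m; "tool_pos": TCP position; "tcp_rot": TCP orientation; "wrist_force": force on the tool from outside, world axes, zero at the start; "torque": the same for the moment, N m; "width": opening from 0.0 (shut) to 1.0 (fully open).
Only numpy, scipy, OpenCV 4.12 (cv2) and the standard library are available. Lean on these libraries where they do the work, as an engineer would, in place of code of your own. Each camera call takes 0.05 s, during which the arm holds its last target.

## Working session

There is one attempt and no reset: what is moved stays moved. The work goes in short steps, Python scripts to look and compute and a tool call to move; the robot and the scene stay as the last step left them, time stands still between calls to the robot, and variables do not carry over. Pictures are saved under pics/ and viewed, and the job is handed in when it is done.

Besides the shell and the picture viewer there is one more tool, called by a JSON object that holds its "fn" and its "kwargs", one argument or row to a line. servo_tool: Moves the arm, as the interface text tells. Its arguments: {"type":"object","properties":{"targets":{"type":"string"},"newtons":{"type":"number"}},"required":["targets"]}

```bash
mkdir -p pics
python3 - <<'E'
from workcell import bot, read_camera
import cv2,json
print(bot.read_state())
for n in("scene","top"):
    r=read_camera(n); cv2.imwrite(f"pics/{n}0.png",r["image"][:,:,::-1]); print(n,r["mtx"],r["eye"],r["orientation"],[k for k in r])
E
```

```text
{'time': 0.0, 'q': array([-1.18490441e+00,  2.64779686e-01,  1.60537667e+00, -1.26047372e-05,
        1.27369488e+00, -3.68845371e-02]), 'joint_vel': array([ 0.00157962, -0.00011977,  0.00150522,  0.00061442, -0.00068243,
        0.00067105]), 'joint_torque': array([-1.36170751e-03, -5.15116847e+01, -3.67311859e+01, -1.90797437e-04,
        1.29676878e-02,  9.55597159e-06]), 'tool_pos': array([ 0.27667706, -0.61488874,  0.2299427 ]), 'tcp_rot': array([-3.06948863e+00, -6.58700301e-01,  6.34150228e-04]), 'wrist_force': array([ 0.04055827, -0.43726095, -0.09180385]), 'torque': array([-0.01137628, -0.01029425,  0.04238182]), 'width': 1.0000305643845249}
scene [[444.44593951   0.         324.93284105]
 [  0.         444.44593951 200.27800191]
 [  0.           0.           1.        ]] [1.24219219 0.11554707 0.65488849] [0.6470522  0.751648   1.57317277] ['image', 'mtx', 'eye', 'orientation']
top [[360.83624294   0.         319.81986257]
 [  0.         360.83624294 197.63090541]
 [  0.           0.           1.        ]] [ 0.39024701 -0.00129718  0.89954791] [ 0.18864399 -0.16173896 -1.46159596] ['image', 'mtx', 'eye', 'orientation']
```

View pics/scene0.png

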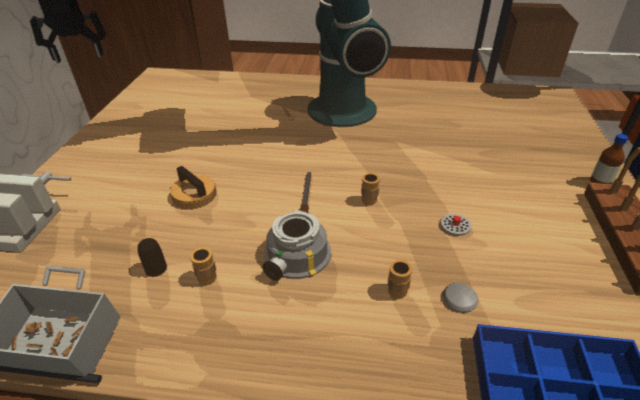

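View pics/top0.png

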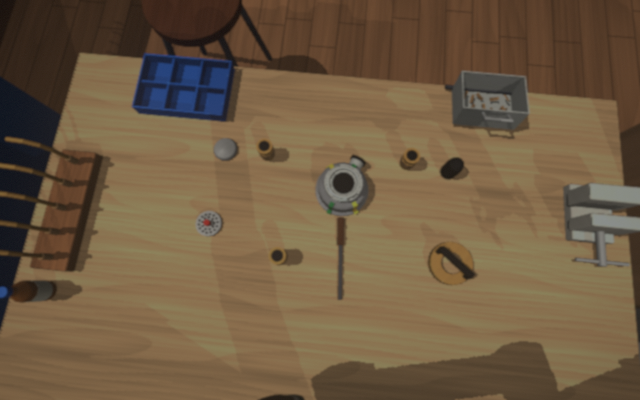

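The scene view shows the trap at about (298,240), the ring at (193,190) and the disk at (456,225). In the top view they are at (343,187), (452,262) and (208,223). Next I'll take enlarged crops to measure from.

```bash
cat > h.py <<'E'
import numpy as np,cv2
from scipy.spatial.transform import Rotation as R
from workcell import bot, read_camera
def proj(c,P):
    P=np.atleast_2d(np.asarray(P,float)); p=(P-c["eye"])@R.from_rotvec(c["orientation"]).as_matrix()
    p=p*[1,-1,-1]; u=p@c["mtx"].T; return u[:,:2]/u[:,2:]
def cast(c,uv,z):
    uv=np.atleast_2d(np.asarray(uv,float)); d=np.c_[uv,np.ones(len(uv))]@np.linalg.inv(c["mtx"]).T
    d=(d*[1,-1,-1])@R.from_rotvec(c["orientation"]).as_matrix().T
    return c["eye"]+d*((z-c["eye"][2])/d[:,2])[:,None]
def crop(c,x,y,w,h,k): return cv2.resize(c["image"][y:y+h,x:x+w,::-1],None,fx=k,fy=k,interpolation=cv2.INTER_CUBIC)
def cams():
    return read_camera("scene"),read_camera("top")
E
python3 - <<'E'
from h import *
s,t=cams()
print(cast(s,[(456,225),(298,225),(193,190)],[.0][0])); print(cast(t,[(208,223),(343,183),(452,262)],0.))
a=np.hstack([crop(s,250,200,100,90,4),crop(t,300,145,90,90,4)])
b=np.hstack([crop(s,155,155,70,60,5),crop(t,420,232,65,60,5)])
cv2.imwrite("pics/trap.png",a);cv2.imwrite("pics/ring.png",b)
cv2.imwrite("pics/disk.png",np.hstack([crop(s,430,205,50,40,7),crop(t,185,203,50,40,7)]))
import pickle;pickle.dump((s,t),open("c0.pkl","wb"))
E
```

```text
[[ 5.02170363e-01  2.99210276e-01  0.00000000e+00]
 [ 5.43066600e-01 -4.08910452e-02  0.00000000e+00]
 [ 4.50940432e-01 -3.13135355e-01 -1.11022302e-16]]
[[ 0.50221041  0.29899225  0.        ]
 [ 0.64081036 -0.03037377  0.        ]
 [ 0.46795685 -0.31396574  0.        ]]
```

View pics/trap.png

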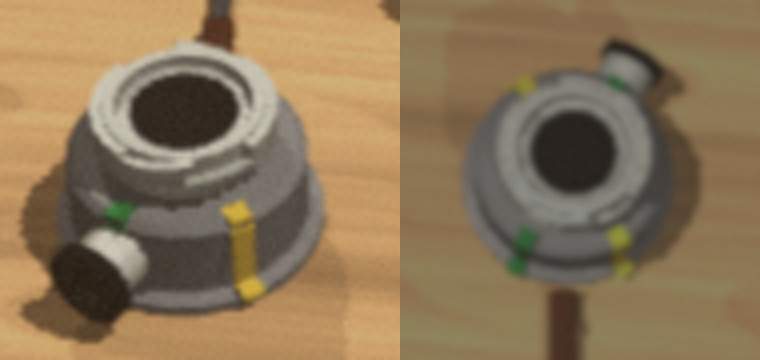

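View pics/ring.png

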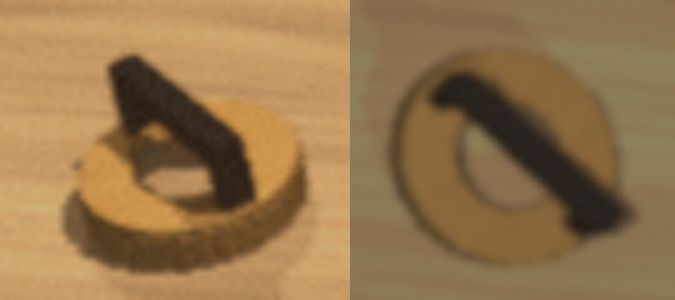

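View pics/disk.png

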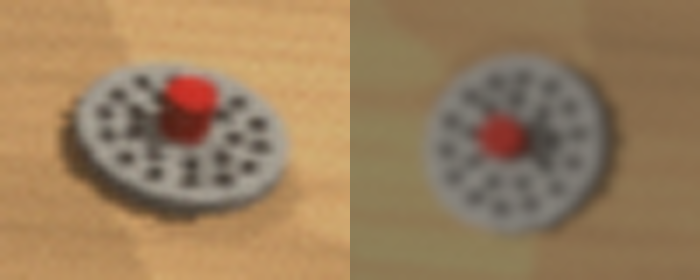

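The crops show the trap's dark hole centred near top (343,183) with its green and yellow marks, the ring's bar running diagonally, and the disk's red knob. Now I'll measure all of these with colour masks.

```bash
cat > m.py <<'E'
from h import *
import pickle
s,t=pickle.load(open("c0.pkl","rb"))
def blob(c,x,y,w,h,f,n=1):
    im=cv2.GaussianBlur(c["image"],(0,0),.6)[y:y+h,x:x+w].astype(int)
    m=f(im).astype(np.uint8); k,l,st,ce=cv2.connectedComponentsWithStats(m)
    o=np.argsort(-st[1:,4])[:n]+1
    out=[]
    for i in o:
        cn=max(cv2.findContours((l==i).astype(np.uint8),0,1)[0],key=len)
        out.append((ce[i]+[x,y],st[i,4],cn[:,0,:]+[x,y]))
    return out
red=lambda i:(i[...,0]>1.8*i[...,1])&(i[...,0]>90)
dark=lambda i:i.sum(-1)<130
green=lambda i:(i[...,1]>1.25*i[...,0])&(i[...,1]>1.2*i[...,2])
yel=lambda i:(i[...,0]>1.9*i[...,2])&(i[...,1]>1.55*i[...,2])
E
python3 - <<'E'
from m import *
np.set_printoptions(precision=4,suppress=True)
for n,c,b in(("s",s,(430,205,50,40)),("t",t,(185,203,50,40))):
    for ce,a,_ in blob(c,*b,red,1): print("knob",n,ce,a,cast(c,ce,.016 if n=="s" else .022))
    grey=lambda i:(abs(i[...,0]-i[...,2])<(i.max(-1)*.30))&(i.sum(-1)>0)|red(i)
    ce,a,cn=blob(c,*b,grey)[0]; e=cv2.fitEllipse(cn); print("disk",n,ce,a,e[:2],cast(c,e[0],.006))
for n,c,b in(("s",s,(275,210,45,35)),("t",t,(325,168,36,32))):
    ce,a,cn=blob(c,*b,dark)[0]; e=cv2.fitEllipse(cn);print("hole",n,ce,a,e,cast(c,e[0],.071))
for n,c,b in(("s",s,(260,240,70,40)),("t",t,(310,155,60,65))):
    for f,nm in((green,"g"),(yel,"y")):
        for ce,a,_ in blob(c,*b,f,3): print(nm,n,ce,a,cast(c,ce,.05)[0])
for n,c,b in(("s",s,(160,155,60,50)),("t",t,(425,235,65,55))):
    ce,a,cn=blob(c,*b,dark)[0]; r=cv2.minAreaRect(cn); print("bar",n,ce,a,r,cast(c,ce,.053))
    bp=cv2.boxPoints(r); print(cast(c,bp,.06)[:,:2])
E
```

```text
knob s [456.8039 219.6667] 51 [[0.5029 0.298  0.016 ]]
disk s [455.4406 224.3261] 463 ((455.4288635253906, 224.22335815429688), (19.178781509399414, 30.2205753326416)) [[0.5066 0.2965 0.006 ]]
knob t [206.3333 222.125 ] 24 [[0.5012 0.2961 0.022 ]]
disk t [208.0518 223.2884] 541 ((208.0034942626953, 223.25851440429688), (24.900075912475586, 26.80952262878418)) [[0.5008 0.2969 0.006 ]]
hole s [295.6825 227.3431] 274 ((295.6609802246094, 227.31298828125), (13.928043365478516, 22.805580139160156), 86.02096557617188) [[ 0.6259 -0.0273  0.071 ]]
hole t [342.9658 182.6274] 263 ((342.9639892578125, 182.62705993652344), (17.143821716308594, 17.729450225830078), 105.58134460449219) [[ 0.6219 -0.0279  0.071 ]]
g s [279.3214 252.6071] 28 [ 0.6761 -0.0503  0.05  ]
y s [310.6452 263.1742] 155 [0.6953 0.0122 0.05  ]
y s [280. 278.] 4 [ 0.7368 -0.0363  0.05  ]
y s [262.   278.75] 4 [ 0.7424 -0.0675  0.05  ]
g t [330.2326 206.8605] 43 [ 0.5646 -0.0035  0.05  ]
g t [353.5 165.5] 6 [ 0.674  -0.0505  0.05  ]
y t [355.0682 208.1818] 44 [ 0.5675 -0.0631  0.05  ]
y t [330.0556 165.2222] 18 [0.6689 0.007  0.05  ]
bar s [191.372  181.0338] 207 ((190.99998474121094, 181.49998474121094), (34.697994232177734, 10.499024391174316), 39.80556869506836) [[ 0.4837 -0.2939  0.053 ]]
[[ 0.4729 -0.3371]
 [ 0.4403 -0.3339]
 [ 0.5148 -0.2436]
 [ 0.5436 -0.2486]]
bar t [456.1686 262.2235] 255 ((455.1292724609375, 262.3604431152344), (43.29187774658203, 8.071368217468262), 42.79739761352539) [[ 0.4639 -0.3051  0.053 ]]
[[ 0.4851 -0.2571]
 [ 0.5    -0.2693]
 [ 0.4406 -0.3427]
 [ 0.4262 -0.3305]]
```

```bash
cat > to.py <<'E'
import sys
from h import *
# python3 to.py x y z [yaw_y_deg]  -> remaining shift (mm, tool axes) and turn
s=bot.read_state(); M=R.from_rotvec(s["tcp_rot"]); m=M.as_matrix()
g=np.array([float(v) for v in sys.argv[1:4]])
d=M.inv().apply(g-s["tool_pos"])*1000
print("t %.2f pos"%s["time"],np.round(s["tool_pos"],4),"yaw_y %.1f"%np.degrees(np.arctan2(m[1,1],m[0,1])),"tilt(tool) ",np.round(M.inv().apply([0,0,-1]),4),"F",np.round(s["wrist_force"],1),"w %.1f"%(85.4*s["width"]),"q1 %.2f q6 %.2f"%(s["q"][0],s["q"][5]))
print("shift",np.round(d,1),"dist %.0f"%np.linalg.norm(d),"rows %.1f"%(np.linalg.norm(d)/41.7))
E
python3 to.py .48 -.22 .2
```

```text
t 0.20 pos [ 0.2768 -0.6151  0.2304] yaw_y -65.8 tilt(tool)  [-1.0e-04  1.4e-03  1.0e+00] F [-0.1  0.5 -0.3] w 85.4 q1 -1.18 q6 -0.04
shift [ 347.4 -276.9   30.8] dist 445 rows 10.7
```

{"fn": "servo_tool", "kwargs": {
  "targets": "0 0 0 32 -25.5 3 40;0 0 0 32 -25.5 3 40;0 0 0 32 -25.5 3 40;0 0 0 32 -25.5 3 40;0 0 0 32 -25.5 3 40;0 0 0 32 -25.5 3 40;0 0 0 32 -25.5 3 40;0 0 0 32 -25.5 3 40",
  "newtons": 40
}}

```text
time: 0.87
tool_pos: [0.4256, -0.3248, 0.2029]
tcp_rot: [3.075, 0.637, -0.003]
wrist_force: [1.1, -0.2, -0.9]
width: 0.469
```

```bash
python3 to.py .502 .297 .12
```

```text
t 0.87 pos [ 0.4256 -0.3248  0.2029] yaw_y -66.6 tilt(tool)  [ 0.0024 -0.0011  1.    ] F [ 1.1 -0.2 -0.9] w 40.0 q1 -0.70 q6 0.47
shift [ 317.3 -540.4   81.6] dist 632 rows 15.2
```

{"fn": "servo_tool", "kwargs": {
  "targets": "0 0 0 21 -35.5 3 40;0 0 0 21 -35.5 3 40;0 0 0 21 -35.5 3 40;0 0 0 21 -35.5 3 40;0 0 0 21 -35.5 3 40;0 0 0 21 -35.5 3 40;0 0 0 21 -35.5 3 40;0 0 0 21 -35.5 3 40"
}}

```text
time: 1.53
tool_pos: [0.4667, 0.005, 0.1784]
tcp_rot: [3.073, 0.634, 0.004]
wrist_force: [0.1, 0.7, 0.9]
width: 0.467
```

```bash
python3 to.py .502 .297 .12
```

```text
t 1.53 pos [0.4667 0.005  0.1784] yaw_y -66.7 tilt(tool)  [-0.002  -0.0038  1.    ] F [0.1 0.7 0.9] w 39.9 q1 -0.04 q6 1.12
shift [ 147.9 -254.4   57.7] dist 300 rows 7.2
```

{"fn": "servo_tool", "kwargs": {
  "targets": "0 0 0 20 -35 8 40;0 0 0 20 -35 8 40;0 0 0 20 -35 8 40;0 0 0 20 -35 8 40;0 0 0 20 -35 8 40;0 0 0 20 -35 8 40;0 0 0 18 -30 7 40;0 0 0 9 -15 4 40"
}}

```text
time: 2.2
tool_pos: [0.499, 0.3079, 0.1199]
tcp_rot: [3.072, 0.642, 0.016]
wrist_force: [0.1, 0.0, -0.3]
width: 0.47
```

```bash
python3 to.py .502 .297 .06
```

```text
t 2.20 pos [0.499  0.3079 0.1199] yaw_y -66.4 tilt(tool)  [-0.0094 -0.0048  0.9999] F [ 0.1  0.  -0.3] w 40.1 q1 0.51 q6 1.68
shift [-2.2 10.9 59.9] dist 61 rows 1.5
```

Add to to.py:
```python
dz=M.inv().apply([0,0,-1]); w=np.cross([0,0,1],dz)
if len(sys.argv)>4:
    y=np.degrees(np.arctan2(m[1,1],m[0,1])); e=(float(sys.argv[4])-y+180)%360-180; w[2]=-np.radians(e); print("yaw err deg %.1f"%e)
print("turn",np.round(w,4))
```

```text
(no output)
```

{"fn": "servo_tool", "kwargs": {
  "targets": "0.005 -0.009 0 -1 5 30 40;0 0 0 -1 5 30 40;0 0 0 0 1 14 40;0 0 0 0 0 0 40"
}}

```text
time: 2.53
tool_pos: [0.5033, 0.3057, 0.044]
tcp_rot: [-3.069, -0.656, -0.008]
wrist_force: [0.1, 0.1, -1.2]
width: 0.468
```

```bash
python3 to.py .502 .297 .0105
python3 - <<'E'
from h import *
s,t=cams()
for n,c in(("s",s),("t",t)):print(n,proj(c,[.502,.297,.024]),proj(c,bot.read_state()["tool_pos"]))
cv2.imwrite("pics/g1.png",np.hstack([crop(s,415,160,80,85,5),crop(t,170,180,70,85,5)]))
E
```

```text
t 2.53 pos [0.5033 0.3057 0.044 ] yaw_y -65.9 tilt(tool)  [-0.0055  0.0023  1.    ] F [ 0.1  0.1 -1.2] w 40.0 q1 0.50 q6 1.65
shift [-4.9  7.5 33.5] dist 35 rows 0.8
turn [-0.0023 -0.0055  0.    ]
s [[456.93420019 216.56240346]] [[463.47631916 209.63516964]]
t [[205.77932128 221.63939088]] [[199.23977201 218.67200382]]
```

View pics/g1.png

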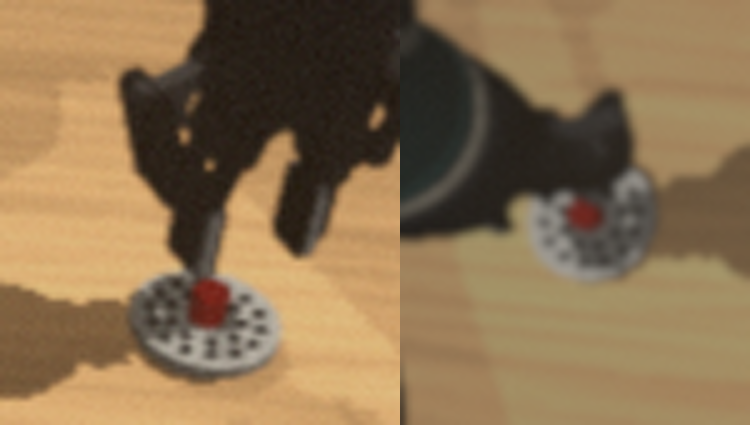

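The knob is at about scene (457,218) and top (206.5,222), right where (0.502,0.297) projects. The fingers straddle it about 9 mm off, so I'll correct the position, go down and close.

{"fn": "servo_tool", "kwargs": {
  "targets": "-0.002 -0.005 0 -5 7.5 0 40;0 0 0 0 0 0 40;0 0 0 0 0 16 40;0 0 0 0 0 10 40"
}}

```text
time: 2.97
tool_pos: [0.5089, 0.2986, 0.0283]
tcp_rot: [-3.068, -0.653, -0.026]
wrist_force: [-0.6, -0.4, -1.1]
width: 0.471
```

```bash
python3 to.py .502 .297 .0105
```

```text
t 2.97 pos [0.5089 0.2986 0.0283] yaw_y -66.0 tilt(tool)  [-0.017   0.0011  0.9999] F [-0.6 -0.4 -1.1] w 40.2 q1 0.49 q6 1.64
shift [-7.3 -1.3 17.7] dist 19 rows 0.5
turn [-0.0011 -0.017   0.    ]
```

{"fn": "servo_tool", "kwargs": {
  "targets": "-0.001 -0.017 0 -7 -1.5 0 40;0 0 0 0 0 0 40"
}}

```text
time: 3.13
tool_pos: [0.5015, 0.2963, 0.0286]
tcp_rot: [3.073, 0.652, -0.002]
wrist_force: [-0.2, -0.8, -0.9]
width: 0.47
```

```bash
python3 to.py .502 .297 .0105
```

```text
t 3.13 pos [0.5015 0.2963 0.0286] yaw_y -66.0 tilt(tool)  [1.3e-03 1.0e-04 1.0e+00] F [-0.2 -0.8 -0.9] w 40.1 q1 0.49 q6 1.64
shift [ 0.7 -0.4 18.1] dist 18 rows 0.4
turn [-0.0001  0.0013  0.    ]
```

{"fn": "servo_tool", "kwargs": {
  "targets": "0 0.001 0 0 0 9 40;0 0 0 0 0 6 40;0 0 0 0 0 2 40"
}}

```text
time: 3.38
tool_pos: [0.5032, 0.2972, 0.0132]
tcp_rot: [-3.072, -0.652, -0.007]
wrist_force: [0.5, 0.5, 0.3]
width: 0.469
```

```bash
python3 to.py .502 .297 .0105
```

```text
t 3.38 pos [0.5032 0.2972 0.0132] yaw_y -66.0 tilt(tool)  [-4.3e-03  4.0e-04  1.0e+00] F [0.5 0.5 0.3] w 40.0 q1 0.49 q6 1.64
shift [-1.2 -0.3  2.7] dist 3 rows 0.1
turn [-0.0004 -0.0043  0.    ]
```

{"fn": "servo_tool", "kwargs": {
  "targets": "0 -0.004 0 -1 -0.3 2.4 40;0 0 0 0 0 0 40"
}}

```text
time: 3.55
tool_pos: [0.5017, 0.2969, 0.0098]
tcp_rot: [-3.073, -0.652, 0.002]
wrist_force: [-0.6, -0.1, 0.2]
width: 0.468
```

```bash
python3 to.py .502 .297 .0105
```

```text
t 3.55 pos [0.5017 0.2969 0.0098] yaw_y -66.0 tilt(tool)  [1.2e-03 3.0e-04 1.0e+00] F [-0.6 -0.1  0.2] w 40.0 q1 0.49 q6 1.64
shift [ 0.3  0.  -0.7] dist 1 rows 0.0
turn [-0.0003  0.0012  0.    ]
```

{"fn": "servo_tool", "kwargs": {
  "targets": "0 0.001 0 0.3 0 -1 10;0 0 0 0 0 0 10;0 0 0 0 0 0 10;0 0 0 0 0 0 10",
  "newtons": 40
}}

```text
time: 3.88
tool_pos: [0.5021, 0.2972, 0.0108]
tcp_rot: [-3.073, -0.652, 0.001]
wrist_force: [-0.8, 0.2, -1.2]
width: 0.162
```

```bash
python3 to.py .502 .297 .0105
```

```text
t 3.88 pos [0.5021 0.2972 0.0108] yaw_y -66.0 tilt(tool)  [3.e-04 3.e-04 1.e+00] F [-0.8  0.2 -1.2] w 13.8 q1 0.49 q6 1.64
shift [-0.2  0.2  0.3] dist 0 rows 0.0
turn [-0.0003  0.0003  0.    ]
```

{"fn": "servo_tool", "kwargs": {
  "targets": "0 0 0 0 0 0 10;0 0 0 0 0 0 10;0 0 0 0 0 -10 10;0 0 0 0 0 -20 10;0 0 0 0 0 -25 10;0 0 0 0 0 -25 10;0 0 0 0 0 -20 10"
}}

```text
time: 4.47
tool_pos: [0.4965, 0.2942, 0.1092]
tcp_rot: [3.069, 0.652, -0.024]
wrist_force: [1.0, 0.3, 0.3]
width: 0.164
```

```bash
python3 to.py .623 -.0276 .14;  python3 - <<'E'
from h import *
s,t=cams()
cv2.imwrite("pics/g2.png",np.hstack([crop(s,415,130,90,95,5),crop(t,160,170,70,95,5)]))
E
```

```text
t 4.47 pos [0.4965 0.2942 0.1092] yaw_y -66.0 tilt(tool)  [ 1.580e-02 -8.000e-04  9.999e-01] F [1.  0.3 0.3] w 14.0 q1 0.49 q6 1.64
shift [-15.6 345.5 -30.3] dist 347 rows 8.3
turn [ 0.0008  0.0158 -0.    ]
```

View pics/g2.png

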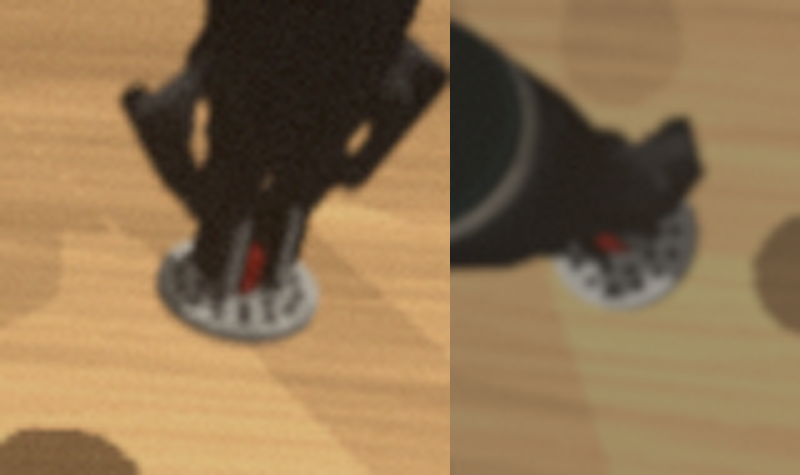

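The disk is lifted and held level by its knob, with the jaws stopped at 14 mm. Next I carry it to the trap.

{"fn": "servo_tool", "kwargs": {
  "targets": "0 0.008 0 -1 20 -6 10;0 0.008 0 -2 30 -6 10;0 0 0 -2 36 -5 10;0 0 0 -2 38 -4 10;0 0 0 -2 38 -3 10;0 0 0 -2 38 -2 10;0 0 0 -2 36 -2 10;0 0 0 -2 30 -2 10"
}}

```text
time: 5.23
tool_pos: [0.5928, 0.0435, 0.1393]
tcp_rot: [-3.064, -0.67, -0.009]
wrist_force: [0.6, 0.2, -0.6]
width: 0.169
```

```bash
python3 to.py .623 -.0276 .14
```

```text
t 5.23 pos [0.5928 0.0435 0.1393] yaw_y -65.3 tilt(tool)  [-0.0069  0.0034  1.    ] F [ 0.6  0.2 -0.6] w 14.5 q1 0.03 q6 1.16
shift [-2.2 77.2 -1. ] dist 77 rows 1.9
turn [-0.0034 -0.0069  0.    ]
```

{"fn": "servo_tool", "kwargs": {
  "targets": "-0.003 -0.007 0 -1 30 0 10;0 0 0 -1 22 0 10;0 0 0 0 10 0 10;0 0 0 0 2 0 10;0 0 0 0 0 0 10"
}}

```text
time: 5.65
tool_pos: [0.6175, -0.0253, 0.1351]
tcp_rot: [-3.071, -0.658, 0.008]
wrist_force: [-0.4, -0.0, -1.0]
width: 0.164
```

```bash
python3 to.py .623 -.0276 .1;  python3 - <<'E'
from h import *
s,t=cams()
cv2.imwrite("pics/g3.png",np.hstack([crop(s,250,150,100,130,4),crop(t,300,145,90,130,4)]))
E
```

```text
t 5.65 pos [ 0.6175 -0.0253  0.1351] yaw_y -65.8 tilt(tool)  [0.0049 0.0014 1.    ] F [-0.4 -0.  -1. ] w 14.0 q1 -0.08 q6 1.07
shift [ 4.3  4.5 35.1] dist 36 rows 0.9
turn [-0.0014  0.0049  0.    ]
```

View pics/g3.png

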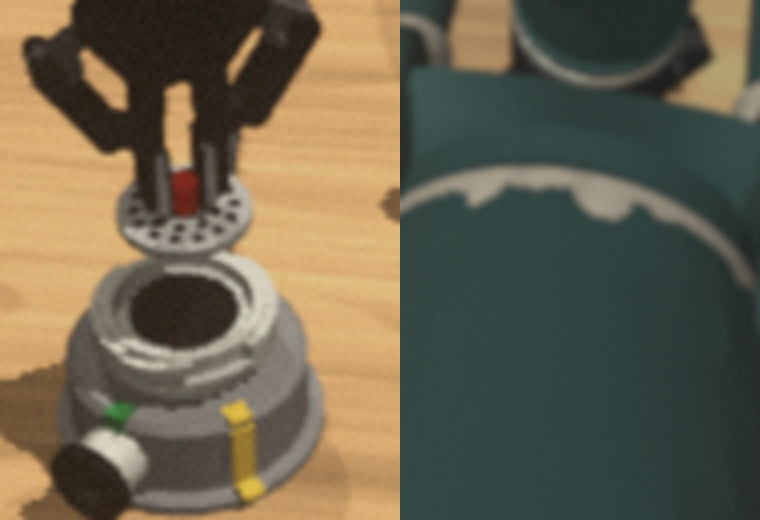

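The top camera is blocked by the arm. The scene view shows the disk hanging level at about (296,204), with the mouth below it at about (296,228). I'll measure the disk and the mouth in this one view.

```bash
cat > e.py <<'E'
from h import *
import pickle
def circ_edges(c,C,r0,r1,n=72,sgn=1,skip=None):
    """C: world centre guess on plane; per azimuth find strongest brightness drop (sgn=+1: bright inside, dark outside)"""
    g=cv2.cvtColor(c["image"],cv2.COLOR_RGB2GRAY).astype(np.float32)
    rs=np.linspace(r0,r1,60); P=[]
    for a in np.linspace(0,2*np.pi,n,endpoint=False):
        if skip and skip(np.degrees(a)): continue
        W=np.array(C)+np.c_[rs*np.cos(a),rs*np.sin(a),0*rs]; uv=proj(c,W).astype(np.float32)
        v=cv2.remap(g,uv[None,:,0],uv[None,:,1],cv2.INTER_CUBIC)[0]; v=cv2.GaussianBlur(v[None],(0,0),2)[0]
        d=-sgn*np.gradient(v); k=d[2:-2].argmax()+2
        if d[k]>.6: P.append(W[k,:2])
    P=np.array(P)
    for _ in range(4):
        A=np.c_[2*P,np.ones(len(P))]; x=np.linalg.lstsq(A,(P**2).sum(1),rcond=None)[0]; r=np.sqrt(x[2]+x[0]**2+x[1]**2)
        e=np.abs(np.hypot(*(P-x[:2]).T)-r); k=e<max(2*np.median(e),.0008); P=P[k]
    return x[:2],r,len(P),np.median(e)
E
python3 - <<'E'
from e import *
np.set_printoptions(precision=4,suppress=True)
s0,t0=pickle.load(open("c0.pkl","rb"))
for n,c in(("s",s0),("t",t0)):
    print(n,"hole",circ_edges(c,(.624,-.0276,.071),.014,.029,sgn=-1))
    print(n,"rim out",circ_edges(c,(.624,-.0276,.078),.035,.048))
    print(n,"rim in",circ_edges(c,(.624,-.0276,.078),.030,.037,sgn=-1))
    print(n,"disk",circ_edges(c,(.502,.297,.008),.026,.04))
    print(n,"foot",circ_edges(c,(.624,-.0276,.0),.058,.08,sgn=-1))
    print(n,"ringhole",circ_edges(c,(.465,-.306,.024),.02,.033,sgn=1), circ_edges(c,(.465,-.306,.024),.045,.058,sgn=1))
s=read_camera("scene"); p=bot.read_state()["tool_pos"]; print(p)
print("held",circ_edges(s,(p[0],p[1],p[2]-.0028),.024,.04,skip=lambda a:90<a<270))
print("held",circ_edges(s,(p[0],p[1],p[2]-.0028),.024,.04,skip=lambda a:140<a<220))
E
```

```text
s hole (array([ 0.6254, -0.0276]), np.float64(0.026449164683836186), 71, np.float64(0.0002525533649308416))
s rim out (array([ 0.6276, -0.0271]), np.float64(0.04317169893943375), 54, np.float64(0.0018340986517780197))
s rim in (array([ 0.6258, -0.0272]), np.float64(0.03277496987137149), 43, np.float64(0.0002759467358578599))
s disk (array([0.5065, 0.2961]), np.float64(0.030742626165634168), 30, np.float64(0.0002122400852140171))
s foot (array([ 0.6244, -0.0288]), np.float64(0.0696436738337385), 22, np.float64(0.0003111692744095576))
s ringhole (array([ 0.4623, -0.3043]), np.float64(0.028640030118209356), 33, np.float64(0.003741899185864636)) (array([ 0.4713, -0.3023]), np.float64(0.048998150258177664), 27, np.float64(0.00027427008000406594))
t hole (array([ 0.6223, -0.028 ]), np.float64(0.02560716348661709), 66, np.float64(0.00047222033705583526))
t rim out (array([ 0.6218, -0.0276]), np.float64(0.04501965758772104), 52, np.float64(0.0002117156357258551))
t rim in (array([ 0.6242, -0.0258]), np.float64(0.03182077832771927), 28, np.float64(0.00026737219913639323))
t disk (array([0.5016, 0.2975]), np.float64(0.03175150164464786), 39, np.float64(0.0003132676962615405))
t foot (array([ 0.631, -0.033]), np.float64(0.06847895420225737), 21, np.float64(0.00020776685621910762))
t ringhole (array([ 0.4641, -0.3062]), np.float64(0.022696664780510415), 30, np.float64(0.0004214121468908618)) (array([ 0.4645, -0.3028]), np.float64(0.04936101067213907), 24, np.float64(0.0001915874563878442))
[ 0.6172 -0.0237  0.1355]
held (array([ 0.6226, -0.024 ]), np.float64(0.030393706451864143), 25, np.float64(0.00020394599836020752))
held (array([ 0.6227, -0.0238]), np.float64(0.030219558219853875), 31, np.float64(0.00021160705950710665))
```

```bash
python3 to.py .6228 -.0278 .095
```

```text
t 5.80 pos [ 0.6172 -0.0237  0.1355] yaw_y -65.7 tilt(tool)  [0.0046 0.0015 1.    ] F [-0.3  0.6 -0.6] w 13.6 q1 -0.08 q6 1.07
shift [ 3.6  6.1 40.4] dist 41 rows 1.0
turn [-0.0015  0.0046  0.    ]
```

{"fn": "servo_tool", "kwargs": {
  "targets": "-0.001 0.005 0 3 5 10 10;0 0 0 0 0 14 10;0 0 0 0 0 10 10;0 0 0 0 0 3 10;0 0 0 0 0 0 10"
}}

```text
time: 6.22
tool_pos: [0.6219, -0.0217, 0.096]
tcp_rot: [-3.068, -0.673, -0.004]
wrist_force: [-0.4, -0.1, -0.7]
width: 0.159
```

```bash
python3 to.py .6228 -.0278 .0895
```

```text
t 6.22 pos [ 0.6219 -0.0217  0.096 ] yaw_y -65.3 tilt(tool)  [-2.7e-03  6.0e-04  1.0e+00] F [-0.4 -0.1 -0.7] w 13.6 q1 -0.08 q6 1.06
shift [-1.8  5.9  6.5] dist 9 rows 0.2
turn [-0.0006 -0.0027  0.    ]
```

{"fn": "servo_tool", "kwargs": {
  "targets": "0 -0.003 0 -2 6 3 10;0 0 0 0 0 0 10;0 0 0 0 0 0 10"
}}

```text
time: 6.47
tool_pos: [0.6223, -0.0275, 0.0922]
tcp_rot: [-3.067, -0.676, 0.003]
wrist_force: [-0.7, 0.1, -0.8]
width: 0.165
```

```bash
python3 to.py .6228 -.0278 .0895
```

```text
t 6.47 pos [ 0.6223 -0.0275  0.0922] yaw_y -65.2 tilt(tool)  [0.0015 0.0011 1.    ] F [-0.7  0.1 -0.8] w 14.1 q1 -0.08 q6 1.05
shift [0.3 0.4 2.7] dist 3 rows 0.1
turn [-0.0011  0.0015  0.    ]
```

```bash
python3 - <<'E'
from h import *
s=read_camera("scene")
cv2.imwrite("pics/g4.png",crop(s,255,180,80,75,8))
E
```

```text
(no output)
```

View pics/g4.png

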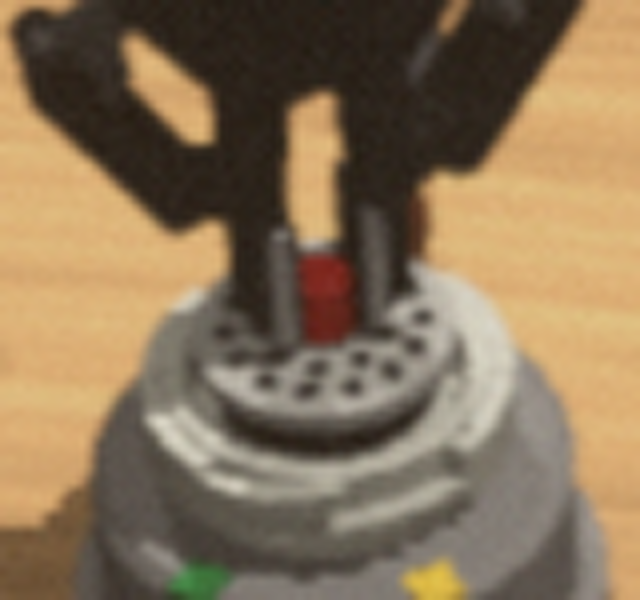

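The disk, at about 205–460 in the crop, is centred sideways over the rim at 145–515. I'll lower it gently.

{"fn": "servo_tool", "kwargs": {
  "targets": "-0.001 0.001 0 0.3 0.3 3 10;0 0 0 0 0 3 10;0 0 0 0 0 2 10;0 0 0 0 0 0 10"
}}

```text
time: 6.85
tool_pos: [0.624, -0.0283, 0.0853]
tcp_rot: [3.067, 0.674, 0.004]
wrist_force: [-0.4, 0.1, -1.4]
width: 0.164
```

```bash
python3 to.py .6228 -.0278 .0818
```

```text
t 6.85 pos [ 0.624  -0.0283  0.0853] yaw_y -65.2 tilt(tool)  [-0.0023 -0.0014  1.    ] F [-0.4  0.1 -1.4] w 14.0 q1 -0.09 q6 1.05
shift [-0.9 -0.9  3.5] dist 4 rows 0.1
turn [ 0.0014 -0.0023  0.    ]
```

{"fn": "servo_tool", "kwargs": {
  "targets": "0.001 -0.002 0 -0.7 -0.5 2.5 10;0 0 0 0 0 1 10;0 0 0 0 0 0 10"
}}

```text
time: 7.1
tool_pos: [0.6233, -0.0281, 0.0817]
tcp_rot: [3.068, 0.674, 0.001]
wrist_force: [1.0, -0.1, 0.8]
width: 0.162
```

```bash
python3 to.py .6228 -.0278 .0818
```

```text
t 7.10 pos [ 0.6233 -0.0281  0.0817] yaw_y -65.2 tilt(tool)  [-6.e-04 -6.e-04  1.e+00] F [ 1.  -0.1  0.8] w 13.8 q1 -0.08 q6 1.05
shift [-0.3 -0.5 -0.1] dist 1 rows 0.0
turn [ 0.0006 -0.0006  0.    ]
```

{"fn": "servo_tool", "kwargs": {
  "targets": "0 0 0 0 0 0 34;0 0 0 0 0 0 34;0 0 0 0 0 -1 34;0 0 0 0 0 -15 34;0 0 0 0 0 -25 34;0 0 0 0 0 -30 34;0 0 0 0 0 -30 34;0 0 0 0 0 -25 34"
}}

```text
time: 7.77
tool_pos: [0.6178, -0.0277, 0.2039]
tcp_rot: [-3.064, -0.674, 0.023]
wrist_force: [1.0, 0.3, 0.4]
width: 0.395
```

```bash
python3 to.py .465 -.3055 .16 -39;  python3 - <<'E'
from h import *
s=read_camera("scene")
cv2.imwrite("pics/g5.png",crop(s,255,180,80,75,8))
E
```

```text
t 7.77 pos [ 0.6178 -0.0277  0.2039] yaw_y -65.2 tilt(tool)  [0.0136 0.0072 0.9999] F [1.  0.3 0.4] w 33.7 q1 -0.08 q6 1.05
shift [-254.6  188.4   46. ] dist 320 rows 7.7
yaw err deg 26.2
turn [-0.0072  0.0136 -0.4574]
```

View pics/g5.png

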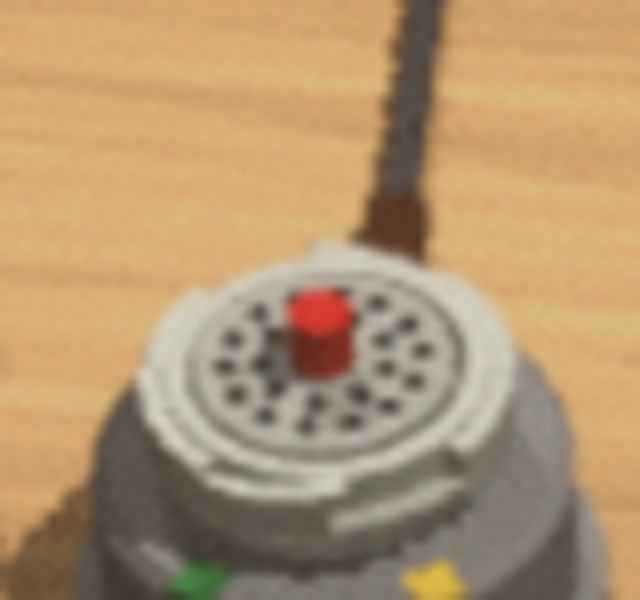

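The disk is seated flush with its knob up, and the thread slot shows near the yellow mark (455,470 in the crop). Next is the ring.

{"fn": "servo_tool", "kwargs": {
  "targets": "-0.003 0.006 0 -20 15 2 50;-0.003 0.006 0 -30 22 4 50;0 0 0 -33 24.5 6 50;0 0 0 -33 24.5 6 50;0 0 0 -33 24.5 6 50;0 0 0 -33 24.5 6 50;0 0 0 -32 23 6 50;0 0 0 -22 16 4 50"
}}

```text
time: 8.48
tool_pos: [0.4877, -0.2892, 0.1784]
tcp_rot: [3.051, 0.692, 0.051]
wrist_force: [-0.3, -0.5, 0.6]
width: 0.585
```

```bash
python3 to.py .465 -.3055 .13 -39
```

```text
t 8.48 pos [ 0.4877 -0.2892  0.1784] yaw_y -64.4 tilt(tool)  [-0.0288 -0.0191  0.9994] F [-0.3 -0.5  0.6] w 49.9 q1 -0.59 q6 0.53
shift [-28.9   4.   47.6] dist 56 rows 1.3
yaw err deg 25.4
turn [ 0.0191 -0.0288 -0.4441]
```

{"fn": "servo_tool", "kwargs": {
  "targets": "0.019 -0.029 -0.1 -6 0 5 50;0 0 -0.11 -6 0 8 50;0 0 -0.11 -6 0 8 50;0 0 -0.11 -5 0 8 50;0 0 0 0 0 3 50;0 0 0 0 0 0 50"
}}

```text
time: 8.98
tool_pos: [0.4636, -0.311, 0.1454]
tcp_rot: [2.837, 1.338, -0.005]
wrist_force: [-0.2, 0.3, 0.0]
width: 0.587
```

```bash
python3 to.py .465 -.3055 .1 -39;python3 - <<'E'
from h import *
s,t=cams()
cv2.imwrite("pics/r1.png",np.hstack([crop(s,140,110,90,110,4),crop(t,410,180,90,110,4)]))
E
```

```text
t 8.98 pos [ 0.4636 -0.311   0.1454] yaw_y -39.5 tilt(tool)  [ 0.0046 -0.0029  1.    ] F [-0.2  0.3  0. ] w 50.1 q1 -0.63 q6 0.06
shift [ 5.4 -2.5 45.4] dist 46 rows 1.1
yaw err deg 0.5
turn [ 0.0029  0.0046 -0.0086]
```

View pics/r1.png

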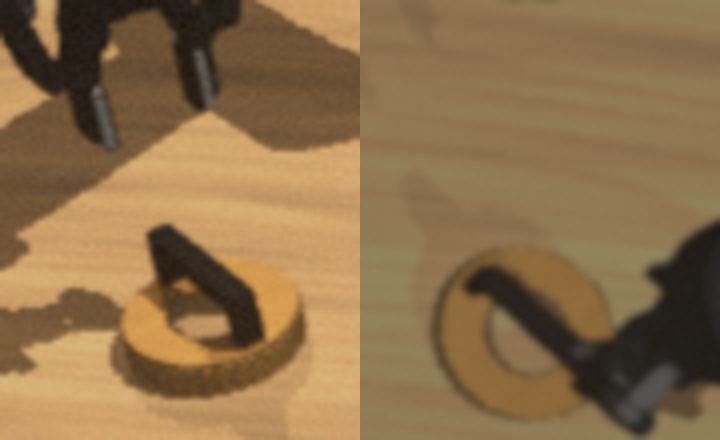

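The fingers are above the bar and square to it, with the bar running from scene (178,168) to (204,194). I'll go down over the ring centre at (0.465,−0.303).

```bash
python3 to.py .465 -.303 .08 -39|tail -3
```

```text
shift [ 7.  -4.7 66.1] dist 67 rows 1.6
yaw err deg 0.4
turn [ 0.0039  0.0046 -0.0077]
```

{"fn": "servo_tool", "kwargs": {
  "targets": "0.004 0.005 -0.008 5 -4 15 50;0 0 0 1 0 22 50;0 0 0 0 0 15 50;0 0 0 0 0 5 50;0 0 0 0 0 0 50"
}}

```text
time: 9.5
tool_pos: [0.4705, -0.3045, 0.093]
tcp_rot: [2.832, 1.34, 0.01]
wrist_force: [0.1, 0.5, -0.4]
width: 0.584
```

```bash
python3 to.py .465 -.303 .036 -39
```

```text
t 9.50 pos [ 0.4705 -0.3045  0.093 ] yaw_y -39.4 tilt(tool)  [-0.002  -0.0107  0.9999] F [ 0.1  0.5 -0.4] w 49.8 q1 -0.62 q6 0.07
shift [-2.5 -5.8 56.9] dist 57 rows 1.4
yaw err deg 0.4
turn [ 0.0107 -0.002  -0.0063]
```

{"fn": "servo_tool", "kwargs": {
  "targets": "0.011 -0.002 -0.006 -2.5 -6 5 50;0 0 0 0 0 10 50;0 0 0 0 0 0 50"
}}

```text
time: 9.75
tool_pos: [0.4658, -0.3029, 0.0794]
tcp_rot: [2.834, 1.351, 0.002]
wrist_force: [0.6, -0.0, 0.3]
width: 0.589
```

```bash
python3 to.py .465 -.303 .036 -39
```

```text
t 9.75 pos [ 0.4658 -0.3029  0.0794] yaw_y -39.0 tilt(tool)  [-1.0e-04 -2.5e-03  1.0e+00] F [ 0.6 -0.   0.3] w 50.3 q1 -0.62 q6 0.06
shift [-0.6 -0.7 43.4] dist 43 rows 1.0
yaw err deg 0.0
turn [ 0.0025 -0.0001 -0.0002]
```

{"fn": "servo_tool", "kwargs": {
  "targets": "0.002 0 0 -0.5 -0.5 12 50;0 0 0 -0.5 -0.5 12 50;0 0 0 -0.5 -0.5 10 50;0 0 0 0 0 3 50;0 0 0 0 0 0 50"
}}

```text
time: 10.17
tool_pos: [0.4643, -0.304, 0.0396]
tcp_rot: [2.834, 1.35, 0.002]
wrist_force: [0.1, 1.1, 0.3]
width: 0.589
```

```bash
python3 to.py .465 -.303 .036 -39
```

```text
t 10.17 pos [ 0.4643 -0.304   0.0396] yaw_y -39.1 tilt(tool)  [-2.0e-04 -2.6e-03  1.0e+00] F [0.1 1.1 0.3] w 50.3 q1 -0.62 q6 0.06
shift [ 1.2 -0.1  3.6] dist 4 rows 0.1
yaw err deg 0.1
turn [ 0.0026 -0.0002 -0.0011]
```

{"fn": "servo_tool", "kwargs": {
  "targets": "0.003 0 0 1 0 4 50;0 0 0 0 0 0 50;0 0 0 0 0 0 10;0 0 0 0 0 0 10;0 0 0 0 0 0 10;0 0 0 0 0 0 10;0 0 0 0 0 0 10",
  "newtons": 70
}}

```text
time: 10.75
tool_pos: [0.4652, -0.3034, 0.0354]
tcp_rot: [-2.836, -1.35, 0.0]
wrist_force: [0.2, -0.1, -2.1]
width: 0.171
```

```bash
python3 to.py .465 -.303 .036 -39
```

```text
t 10.75 pos [ 0.4652 -0.3034  0.0354] yaw_y -39.1 tilt(tool)  [-2.e-04  7.e-04  1.e+00] F [ 0.2 -0.1 -2.1] w 14.6 q1 -0.62 q6 0.06
shift [ 0.2 -0.4 -0.6] dist 1 rows 0.0
yaw err deg 0.1
turn [-0.0007 -0.0002 -0.0013]
```

{"fn": "servo_tool", "kwargs": {
  "targets": "0 0 0 0 0 -8 10;0 0 0 0 0 -18 10;0 0 0 0 0 -26 10;0 0 0 0 0 -30 10;0 0 0 0 0 -25 10;0 0 0 0 0 -15 10;0 0 0 0 0 -4 10;0 0 0 0 0 0 10"
}}

```text
time: 11.42
tool_pos: [0.4628, -0.3017, 0.1676]
tcp_rot: [-2.832, -1.348, 0.004]
wrist_force: [0.2, 0.5, -1.6]
width: 0.171
```

```bash
python3 to.py .6233 -.028 .165 -53.5;python3 - <<'E'
from h import *
s,t=cams()
cv2.imwrite("pics/r2.png",np.hstack([crop(s,130,80,100,120,4),crop(t,410,180,90,120,4)]))
E
```

```text
t 11.42 pos [ 0.4628 -0.3017  0.1676] yaw_y -39.1 tilt(tool)  [1.0e-04 6.1e-03 1.0e+00] F [ 0.2  0.5 -1.6] w 14.6 q1 -0.62 q6 0.06
shift [313.6 -47.9   2.9] dist 317 rows 7.6
yaw err deg -14.4
turn [-6.100e-03  1.000e-04  2.517e-01]
```

View pics/r2.png

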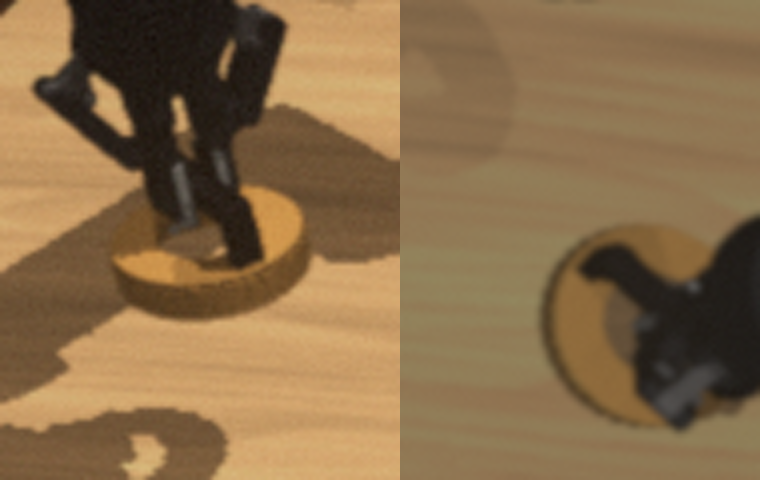

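The ring is lifted level, held at the bar. I'll check where its centre sits relative to the TCP.

Run:
```python
from e import *
np.set_printoptions(precision=4,suppress=True)
s,t=cams(); s0,t0=pickle.load(open("c0.pkl","rb"))
p=bot.read_state()["tool_pos"];z=p[2]-.0114
for nm,c,C in(("s0",s0,(.465,-.303,.024)),("t0",t0,(.465,-.303,.024)),("s",s,(p[0],p[1],z)),("t",t,(p[0],p[1],z))):
    for lo,hi in((.046,.056),(.044,.06)):
        x=circ_edges(c,C,lo,hi,n=120); print(nm,x, (x[0]-C[:2])*1000)
```

```text
s0 (array([ 0.4712, -0.3026]), np.float64(0.04912145154706493), 47, np.float64(0.0003032145514900164)) [6.1736 0.4474]
s0 (array([ 0.469 , -0.3021]), np.float64(0.05084848363005062), 37, np.float64(0.00022343985654602744)) [4.014  0.8762]
t0 (array([ 0.4633, -0.3001]), np.float64(0.04699201008627786), 32, np.float64(0.00025617846311157266)) [-1.7002  2.9448]
t0 (array([ 0.4644, -0.3025]), np.float64(0.04918090457352305), 38, np.float64(0.00026908269490328804)) [-0.61   0.511]
s (array([ 0.4639, -0.3016]), np.float64(0.05054942763848979), 58, np.float64(0.00038987673847775545)) [ 2.8321 -1.2531]
s (array([ 0.4638, -0.3017]), np.float64(0.050503425125727405), 56, np.float64(0.0003513072113721927)) [ 2.7936 -1.318 ]
t (array([ 0.4603, -0.2989]), np.float64(0.04855524133615389), 38, np.float64(0.00024163453224983547)) [-0.8045  1.4683]
t (array([ 0.4602, -0.2988]), np.float64(0.04843188213122483), 43, np.float64(0.0002465892552334231)) [-0.8828  1.6415]
```

The ring centre is at the TCP to within about 1 mm; the two views disagree by that much. I'll carry it to the trap.

{"fn": "servo_tool", "kwargs": {
  "targets": "-0.006 0 0 20 -3 0 10;0 0 0 30 -5 0 10;0 0 0 36 -6 0 10;0 0 0 38 -6 0 10;0 0 0 38 -6 0 10;0 0 0 36 -6 0 10;0 0 0 32 -5 0 10;0 0 0 25 -4 0 10"
}}

```text
time: 12.28
tool_pos: [0.5844, -0.0706, 0.1477]
tcp_rot: [-2.825, -1.325, 0.035]
wrist_force: [0.2, -0.2, -1.0]
width: 0.173
```

```bash
python3 to.py .6233 -.028 .165 -53.5
```

```text
t 12.28 pos [ 0.5844 -0.0706  0.1477] yaw_y -39.8 tilt(tool)  [0.0114 0.0289 0.9995] F [ 0.2 -0.2 -1. ] w 14.8 q1 -0.17 q6 0.53
shift [ 57.5   2.2 -18. ] dist 60 rows 1.4
yaw err deg -13.7
turn [-0.0289  0.0114  0.2399]
```

{"fn": "servo_tool", "kwargs": {
  "targets": "-0.029 0.011 0.06 14 0 -10 10;0 0 0.08 14 -2 -8 10;0 0 0.08 10 -2 0 10;0 0 0.02 5 -1 0 10;0 0 0 0 0 0 10;0 0 0 0 0 0 10"
}}

```text
time: 12.78
tool_pos: [0.6075, -0.0258, 0.1522]
tcp_rot: [-2.976, -0.979, 0.029]
wrist_force: [-0.8, -0.1, -1.8]
width: 0.176
```

```bash
python3 to.py .6233 -.028 .15 -53.5
```

```text
t 12.78 pos [ 0.6075 -0.0258  0.1522] yaw_y -53.6 tilt(tool)  [0.015  0.0144 0.9998] F [-0.8 -0.1 -1.8] w 15.0 q1 -0.08 q6 0.85
shift [11.4 11.1  1.8] dist 16 rows 0.4
yaw err deg 0.1
turn [-0.0144  0.015  -0.0017]
```

{"fn": "servo_tool", "kwargs": {
  "targets": "-0.014 0.015 0 11 11 0 10;0 0 0 0 0 0 10;0 0 0 0 0 0 10"
}}

```text
time: 13.03
tool_pos: [0.6219, -0.0293, 0.1484]
tcp_rot: [-2.983, -0.983, 0.006]
wrist_force: [-0.3, 0.6, -0.8]
width: 0.171
```

```bash
python3 to.py .6233 -.028 .15 -53.5;python3 - <<'E'
from h import *
s,t=cams()
cv2.imwrite("pics/r3.png",crop(s,240,130,110,150,4))
E
```

```text
t 13.03 pos [ 0.6219 -0.0293  0.1484] yaw_y -53.5 tilt(tool)  [0.0031 0.0024 1.    ] F [-0.3  0.6 -0.8] w 14.6 q1 -0.09 q6 0.85
shift [ 1.8 -0.2 -1.6] dist 2 rows 0.1
yaw err deg 0.0
turn [-0.0024  0.0031 -0.0006]
```

View pics/r3.png

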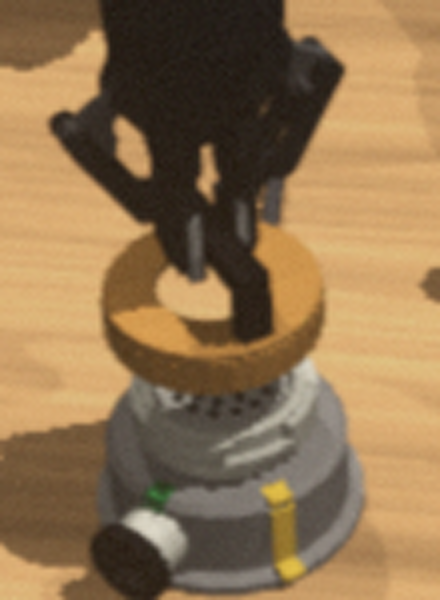

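The ring hangs level above the trap with its near foot at about scene (304,212), just above the yellow mark at (309,253). Now I'll measure its centre here in the same view.

Run:
```python
from e import *
np.set_printoptions(precision=4,suppress=True)
s=read_camera("scene"); s0,t0=pickle.load(open("c0.pkl","rb"))
st=bot.read_state();p=st["tool_pos"];z=p[2]-.0114
x=circ_edges(s,(p[0]+.002,p[1],z),.044,.06,n=120); print(x,p,(x[0]-p[:2])*1000)
# scene/top shoulder mark angles about centre, and neck seen
for c in(.622,.6235,.625):
  print([np.degrees(np.arctan2(b+.028,a-c)) for a,b in((.6761,-.0503),(.674,-.0505),(.6689,.007))])
# foot of handle: predicted bar end pixel
h=np.radians(36.5)
print(proj(s,p+[.042*np.cos(h),.042*np.sin(h),.0]))
```

```text
(array([ 0.6247, -0.0294]), np.float64(0.05098601264528708), 39, np.float64(0.0003158482526051942)) [ 0.6221 -0.0293  0.1491] [ 2.644  -0.1699]
[np.float64(-22.40143855702472), np.float64(-23.397763915926046), np.float64(36.73282666448934)]
[np.float64(-22.97472857493838), np.float64(-24.015102164117813), np.float64(37.6295319968213)]
[np.float64(-23.57641872184852), np.float64(-24.66381471246354), np.float64(38.56418256344108)]
[[303.1885 207.3344]]
```

{"fn": "servo_tool", "kwargs": {
  "targets": "-0.002 0.003 0 1 -0.5 8 10;0 0 0 0 0 12 10;0 0 0 0 0 8 10;0 0 0 0 0 3 10;0 0 0 0 0 0 10"
}}

```text
time: 13.6
tool_pos: [0.6221, -0.0289, 0.1152]
tcp_rot: [2.984, 0.981, 0.002]
wrist_force: [-0.2, 0.8, -1.2]
width: 0.169
```

```bash
python3 to.py .623 -.0278 .118 -53.5
```

```text
t 13.60 pos [ 0.6221 -0.0289  0.1152] yaw_y -53.6 tilt(tool)  [-1.3e-03 -7.0e-04  1.0e+00] F [-0.2  0.8 -1.2] w 14.5 q1 -0.09 q6 0.85
shift [ 1.4 -0.4 -2.8] dist 3 rows 0.1
yaw err deg 0.1
turn [ 0.0007 -0.0013 -0.0019]
```

{"fn": "servo_tool", "kwargs": {
  "targets": "0 -0.001 0 1.4 -0.4 0 10;0 0 0 0 0 3 10;0 0 0 0 0 3 10;0 0 0 0 0 1 10"
}}

```text
time: 13.93
tool_pos: [0.6228, -0.0275, 0.107]
tcp_rot: [2.984, 0.981, -0.001]
wrist_force: [0.2, 0.5, -1.3]
width: 0.174
```

```bash
python3 to.py .623 -.0278 .0984 -53.5
```

```text
t 13.93 pos [ 0.6228 -0.0275  0.107 ] yaw_y -53.6 tilt(tool)  [ 5.e-04 -0.e+00  1.e+00] F [ 0.2  0.5 -1.3] w 14.8 q1 -0.08 q6 0.85
shift [-0.   0.4  8.6] dist 9 rows 0.2
yaw err deg 0.1
turn [ 0.      0.0005 -0.0017]
```

Skirt bottom is at 71.6 mm, over the neck, and there is no contact force yet. I'll carry on down.

{"fn": "servo_tool", "kwargs": {
  "targets": "0 0 0 0 0.3 3 10;0 0 0 0 0 3 10;0 0 0 0 0 1 10"
}}

```text
time: 14.18
tool_pos: [0.6236, -0.0277, 0.1]
tcp_rot: [2.984, 0.981, 0.001]
wrist_force: [0.3, -0.2, -1.7]
width: 0.173
```

```bash
python3 to.py .623 -.0278 .0984 -53.5
```

```text
t 14.18 pos [ 0.6236 -0.0277  0.1   ] yaw_y -53.6 tilt(tool)  [-4.e-04 -9.e-04  1.e+00] F [ 0.3 -0.2 -1.7] w 14.8 q1 -0.08 q6 0.85
shift [-0.5 -0.3  1.6] dist 2 rows 0.0
yaw err deg 0.1
turn [ 0.0009 -0.0004 -0.0015]
```

{"fn": "servo_tool", "kwargs": {
  "targets": "0 0 0 -0.4 -0.2 1.6 10;0 0 0 0 0 0.5 10;0 0 0 0 0 0 10"
}}

```text
time: 14.43
tool_pos: [0.6232, -0.0278, 0.0978]
tcp_rot: [2.984, 0.981, 0.001]
wrist_force: [0.8, -0.6, -0.5]
width: 0.17
```

```bash
python3 to.py .623 -.0278 .0984 -53.5
```

```text
t 14.43 pos [ 0.6232 -0.0278  0.0978] yaw_y -53.6 tilt(tool)  [-5.e-04 -1.e-03  1.e+00] F [ 0.8 -0.6 -0.5] w 14.6 q1 -0.08 q6 0.85
shift [-0.1 -0.1 -0.6] dist 1 rows 0.0
yaw err deg 0.1
turn [ 0.001  -0.0005 -0.0015]
```

The pins are in the slots: TCP z is 97.8 mm, where 107 would mean riding high. I'll start screwing clockwise (+wz).

{"fn": "servo_tool", "kwargs": {
  "targets": "0 0 0.03 0 0 0 10;0 0 0.06 0 0 0 10;0 0 0.06 0 0 0 10;0 0 0.06 0 0 0 10"
}}

```text
time: 14.77
tool_pos: [0.6236, -0.0279, 0.0983]
tcp_rot: [3.072, 0.651, 0.003]
wrist_force: [0.1, 0.6, -0.6]
width: 0.172
```

```bash
python3 to.py .6232 -.0278 .0978 -113.6; python3 -c "
from h import *
print(bot.read_state()['torque'])"
```

```text
t 14.77 pos [ 0.6236 -0.0279  0.0983] yaw_y -66.1 tilt(tool)  [-0.0017 -0.0014  1.    ] F [ 0.1  0.6 -0.6] w 14.7 q1 -0.08 q6 1.07
shift [-0.3 -0.3  0.5] dist 1 rows 0.0
yaw err deg -47.5
turn [ 0.0014 -0.0017  0.8296]
[ 0.02503545 -0.02363218 -0.05391132]
```

{"fn": "servo_tool", "kwargs": {
  "targets": "0.001 -0.002 0.06 -0.3 -0.3 0.6 10;0 0 0.06 0 0 0.5 10;0 0 0.06 0 0 0.5 10;0 0 0.05 0 0 0.4 10"
}}

```text
time: 15.1
tool_pos: [0.6236, -0.0279, 0.0968]
tcp_rot: [3.129, 0.275, 0.002]
wrist_force: [-0.1, -0.5, -1.4]
width: 0.17
```

```bash
python3 to.py .6232 -.0278 .0964 -113.6; python3 -c "
from h import *
print(bot.read_state()['torque'])"
```

```text
t 15.10 pos [ 0.6236 -0.0279  0.0968] yaw_y -80.0 tilt(tool)  [-1.1e-03 -7.0e-04  1.0e+00] F [-0.1 -0.5 -1.4] w 14.6 q1 -0.08 q6 1.31
shift [-0.4 -0.1  0.4] dist 1 rows 0.0
yaw err deg -33.6
turn [ 0.0007 -0.0011  0.5871]
[-0.01040225 -0.04386951 -0.00810126]
```

{"fn": "servo_tool", "kwargs": {
  "targets": "0 -0.001 0.06 -0.4 0 0.6 10;0 0 0.06 0 0 0.5 10;0 0 0.06 0 0 0.5 10;0 0 0.06 0 0 0.5 10;0 0 0.05 0 0 0.4 10"
}}

```text
time: 15.52
tool_pos: [0.6239, -0.0282, 0.0948]
tcp_rot: [3.134, -0.204, 0.003]
wrist_force: [0.3, -0.1, -1.5]
width: 0.17
```

```bash
python3 to.py .6232 -.0278 .0944 -113.6; python3 -c "
from h import *
print(bot.read_state()['torque'])"
```

```text
t 15.52 pos [ 0.6239 -0.0282  0.0948] yaw_y -97.4 tilt(tool)  [-2.1e-03 -8.0e-04  1.0e+00] F [ 0.3 -0.1 -1.5] w 14.5 q1 -0.08 q6 1.62
shift [-0.7 -0.3  0.4] dist 1 rows 0.0
yaw err deg -16.2
turn [ 0.0008 -0.0021  0.2819]
[-0.10683577 -0.04284599  0.04195129]
```

{"fn": "servo_tool", "kwargs": {
  "targets": "0 -0.002 0.06 -0.6 0 0.4 10;0 0 0.06 0 0 0.3 10;0 0 0.06 0 0 0.1 10;0 0 0.06 0 0 0 10;0 0 0.04 0 0 0 10;0 0 0 0 0 0 10"
}}

```text
time: 16.02
tool_pos: [0.6239, -0.0285, 0.0945]
tcp_rot: [3.07, -0.664, 0.003]
wrist_force: [0.4, 1.3, -0.8]
width: 0.171
```

```bash
python3 to.py .6232 -.0278 .0944 -113.6; python3 -c "
from h import *
print(bot.read_state()['torque'])
s=read_camera('scene')
cv2.imwrite('pics/r4.png',crop(s,240,130,110,150,4))"
```

```text
t 16.02 pos [ 0.6239 -0.0285  0.0945] yaw_y -114.4 tilt(tool)  [-2.1e-03 -5.0e-04  1.0e+00] F [ 0.4  1.3 -0.8] w 14.6 q1 -0.08 q6 1.91
shift [-0.9 -0.4  0.1] dist 1 rows 0.0
yaw err deg 0.8
turn [ 0.0005 -0.0021 -0.0143]
[-0.04702223 -0.02444459  0.03272251]
```

View pics/r4.png

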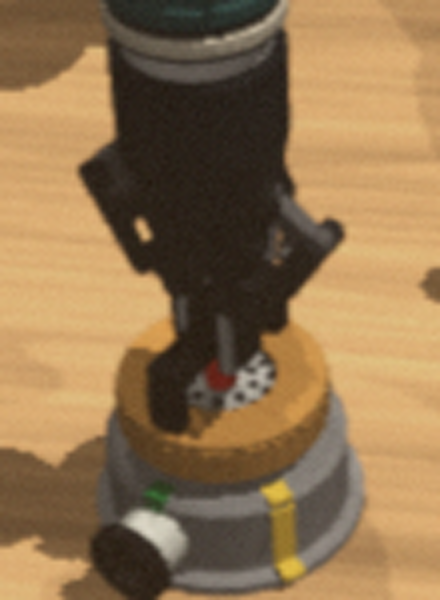

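The handle's near foot is above the green mark and the ring is low on the pot. I'll let go and back off upward.

{"fn": "servo_tool", "kwargs": {
  "targets": "0 0 0 0 0 0 40;0 0 0 0 0 0 40;0 0 0 0 0 0 40;0 0 0 0 0 -15 40;0 0 0 0 0 -25 40;0 0 0 0 0 -30 40;0 0 0 0 0 -30 40;0 0 0 0 0 -20 40"
}}

```text
time: 16.73
tool_pos: [0.6197, -0.028, 0.2126]
tcp_rot: [3.071, -0.653, -0.016]
wrist_force: [0.4, -0.1, 0.1]
width: 0.469
```

{"fn": "servo_tool", "kwargs": {
  "targets": "0 0 0 10 10 -20 40;0 0 0 20 20 -10 40;0 0 0 25 25 -10 40;0 0 0 25 25 -10 40;0 0 0 25 25 -10 40;0 0 0 15 15 0 40;0 0 0 0 0 0 40;0 0 0 0 0 0 40"
}}

```text
time: 17.4
tool_pos: [0.6884, -0.1922, 0.2888]
tcp_rot: [3.074, -0.64, 0.016]
wrist_force: [0.4, 0.6, 0.6]
width: 0.468
```

```bash
python3 to.py .6232 -.0278 .0944 -113.6
python3 - <<'E'
from e import *
np.set_printoptions(precision=4,suppress=True)
s,t=cams()
cv2.imwrite('pics/f1.png',np.hstack([crop(s,240,180,110,110,4),crop(t,300,145,90,110,4)]))
cv2.imwrite('pics/f1s.png',s["image"][:,:,::-1]);cv2.imwrite('pics/f1t.png',t["image"][:,:,::-1])
pickle.dump((s,t),open("c1.pkl","wb"))
print(circ_edges(s,(.6255,-.028,.083),.044,.06,n=120),circ_edges(t,(.623,-.028,.083),.044,.06,n=120))
E
```

```text
t 17.40 pos [ 0.6884 -0.1922  0.2888] yaw_y -113.5 tilt(tool)  [-1.050e-02  4.000e-04  9.999e-01] F [0.4 0.6 0.6] w 40.0 q1 -0.31 q6 1.67
shift [-127.5 -124.6  193.1] dist 263 rows 6.3
yaw err deg -0.1
turn [-0.0004 -0.0105  0.0013]
(array([ 0.6276, -0.0272]), np.float64(0.04992530926565647), 45, np.float64(0.00029533419568239516)) (array([ 0.6221, -0.0283]), np.float64(0.05048139489571907), 51, np.float64(0.0002493125271422446))
```

View pics/f1.png

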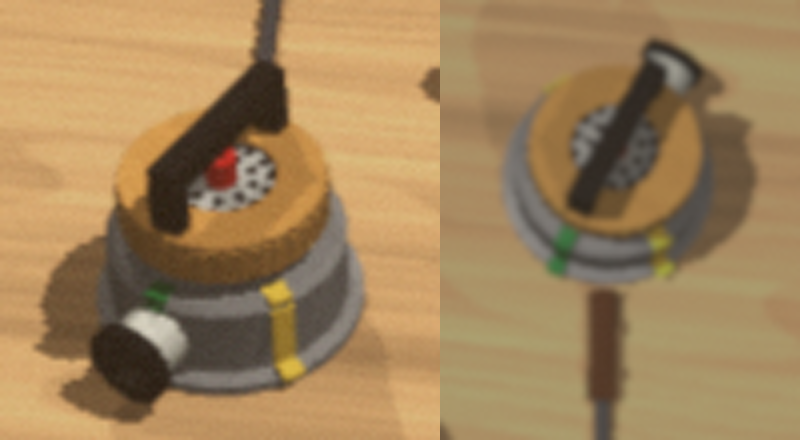

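View pics/f1t.png

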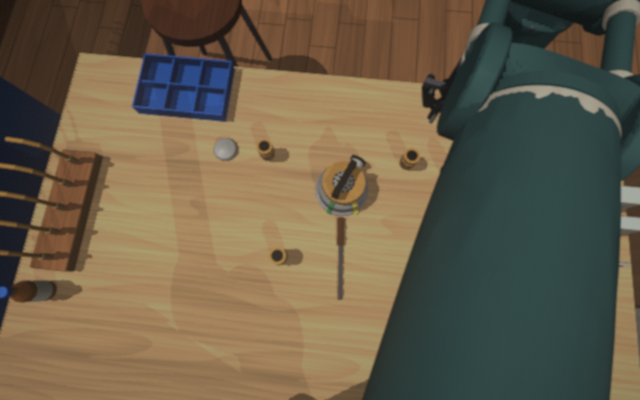

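In the top view the handle points at the outlet and the green marks, and the ferrules, pad cup and rod are in their original places. One check left, the handle angle.

Run:
```python
from m import *
s,t=pickle.load(open("c1.pkl","rb"))
for n,c,b,sh in(("s",s,(272,190,45,52),0),("t",t,(330,150,30,50),0)):
    im=cv2.GaussianBlur(c["image"],(0,0),.6)
    ce,a,cn=blob(c,*b,lambda i:i.sum(-1)<140)[0]
    vx,vy,x0,y0=cv2.fitLine(cn.astype(np.float32),cv2.DIST_L2,0,.01,.01).ravel()
    P=cast(c,[(x0-10*vx,y0-10*vy),(x0+10*vx,y0+10*vy)],.119); d=P[1]-P[0]
    print(n,a,"angle",np.degrees(np.arctan(d[1]/d[0])),"centre",cast(c,ce,.112)[0])
st=bot.read_state();print(st["time"],np.abs(st["joint_vel"]).max())
```

```text
s 438 angle -20.75774352227587 centre [ 0.63790661 -0.02793     0.112     ]
t 163 angle -23.81556521847438 centre [ 0.61922117 -0.0276995   0.112     ]
17.5 0.01982217787364709
```

```bash
python3 -c "
from workcell import bot,finish_job
print(finish_job(), bot.read_state()['time'])"
```

```text
the job is handed in; nothing more can be done
the job is handed in; nothing more can be done
```

I laid the strainer disk in the mouth, knob up, and let go. Then I set the ring in the yellow slots, screwed it about 61° clockwise to the green marks, let go and backed the arm off. I handed the job in at about 17.5 s; `finish_job` gives no verdict, so these are only my own checks.

**Checks that agreed**
- **Disk:** after I let go, the scene view showed it flush in the mouth.
- **Ring height:** at release the gripper was 0.1 mm above the height I expected for fully home. That figure relies on how I gripped the ring, not on a direct measurement.
- **Handle angle:** it read −23.8° in the top view and −20.8° in the scene view, against green marks at about −23.5°. The limit is 14°.
- **Ring centring:** the top view puts the ring at (0.622, −0.028), within 1 mm of the mouth centre I worked to.
- **Bystanders:** the ferrules, pad cup and rod look unmoved in the final top view.

**Checks that disagreed or were missing**
- **Scene camera offset:** the scene view reads about 2.5–5 mm further out in x than the top view and the robot. I treated this as camera and edge bias and trusted the top view.
- **Cap:** the arm hid the mouthpiece cap in the last top picture, and I did not check it in the scene picture. I never moved anything low near it.

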